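# Spin-check the flywheel bearing and brake it at the index plate

## Task

Check that the flywheel on the bearing stand runs freely: with the closed fingertips flick it into a brisk counter-clockwise spin (seen from above), take the hand away and let it coast until its upright pin has gone past the index plate at least twice. Then, on a later pass and before it runs down, brake it with a fingertip so that the pin stops right in front of the index plate; do not stop it elsewhere and turn it there afterwards. Finish with the fingertip still pressing on the wheel to hold it still, the stand where it was and the things round it left alone.

Things in the scene. Friction and masses are not known exactly. Their poses are not given: they have to be found in the camera images.
- stand: Heavy bearing stand (3.5 kg), loose on the bench but not to be shifted: round grey foot of 240 mm diameter, 18 mm high, with a short column in its middle that carries the wheel. Origin at the centre of its underside, on the wheel's vertical axis; z up; its x axis points from the wheel's axis to the index plate. The yaw differs from start to start.
- index (a point): Top edge of the index plate, at the middle of its face towards the wheel: an upright steel plate 40 mm wide (along the stand's y) with a flat flange outward at its top (30 mm deep), fixed to the stand 106 mm from the wheel's axis. Its top is 68 mm above the bench, 6 mm higher than the disc's top.
- disc: The flywheel: flat round bare steel disc, 196 mm in diameter, 16 mm thick, its top 62 mm above the bench, 0.7 kg. Origin on the axis, 40 mm above the bench; x points to the pin, z up. A low dark hub of 20 mm radius rises 9 mm above the top in the middle; the rest of the top is flat and clear but for the pin. A fingertip pressed on the top with a few newtons stops it almost at once.
- pin (a point): Middle of the only upright pin on the wheel (dark steel, 12 mm in diameter with an 18 mm collar 4 mm high at its foot), 85 mm from the axis; it rises 30 mm above the disc's top, to 92 mm above the bench. This point is 15 mm above the disc's top.
- wheel (a joint): Angle of the wheel, rad, counter-clockwise from above positive, counted on through full turns. The pin is exactly in front of the index plate at 0, 2 pi, 4 pi, 6 pi... It starts at rest between 1.1 and 4.3: first pass 2 pi, second 4 pi, first place to stop 6 pi. It turns without end; coasting, it loses some 10 to 20 percent of its speed a second; flicked to 3.5 rad/s it runs on 18 to 28 rad.
- sample: Bystander: white plastic bottle with a white cap, 50 mm in diameter, 100 mm high; origin at the centre of its underside.
- watch: Bystander: flat black stopwatch, 82 x 58 x 16 mm; origin at the centre of its underside.
- offcut: Bystander: dark grey length of plastic pipe lying on the bench, 82 mm long, 21 mm in diameter; origin at the centre of its underside.
- bench_spanner: Bystander: steel spanner lying flat, 170 mm long, 12 mm high; origin at the centre of its underside.

How it is judged:
By the outcome, as a careful person would: the job done as asked, in the order asked, and still so for the second after the job is handed in, while the arm keeps its last pose, push and grip.
It also fails if it takes over 72 s, if anything falls off the work surface, if the arm or the gripper's body presses on something with over 40 N, if the wrist force passes 120 N, or if a joint passes its speed limit or range.

## Robot

A 6-joint arm with a two-finger parallel gripper is mounted at the origin on a cart in front of the work surface, level with it; the furniture and walls round the work are solid. World frame = base frame: x ahead of the robot, y to its left, z up, the work surface at z = 0. Lengths are in m, angles in degrees, forces in N, time in s.
With the tool pointing down it reaches from about 0.4 to 0.825 m from the base axis. Payload 7 kg.
Tool frame: the origin (TCP) lies between the finger pads; the fingertips stand ctrl.nose_length ahead of it and the grasp point (between the pads) lies 2 mm behind it (ctrl.nose_length is the distance from the TCP to the fingertips, in m); z points along the fingers, y is the line along which they close (so a half turn about z gives the same grasp; the last joint's range is limited). The gripper opens to 88 mm and grips with 3 to 60 N. Pads are 19 mm wide; open, the fingers measure 130 mm over their backs; the gripper's body (78 mm by 193 mm) begins 47 mm behind the grasp point.
Start: joints at [-60.327, 20.546, 0.682, 0, -70.136, -16.507], TCP at [0.154, -0.657, 0.22] pointing down, gripper open.
Joint ranges: [-176.03, 176.03], [-82.01, 121.73], [-58.28, 71.71], [-173.87, 95.51], [-174.79, -0.11], [-173.66, 173.66]. Speed limits (degrees/s): [136.94, 136.94, 172.46, 180, 180, 180].

## Interface

Orientations are given as [roll, pitch, yaw] about the fixed x, y, z axes, in that order (R = Rz(yaw) Ry(pitch) Rx(roll)).
In Python, from plant import ctrl gives the robot as it stands.
- The arm moves only by the tool apply_moves, never from a script. Its argument "commands" is a list of rows, each a list of 3 entries, a list of its own where there are three numbers: the shift along the world's x, y, z in cm, then the turn about the world's z in rad, then the closure, from 0 (fully open) to 1 (shut). In form: [[[x, y, z], turn, jaw], ...]. A call has 1 to 20 rows; each row is the pose to reach, as a shift and turn from the pose commanded when the call began; what a row does not reach only later rows make up. A row lasts 1/12 s, in which the tool goes at most 41.7 mm and 7.16 degrees, less where a joint would pass 70% of its speed; a pose out of reach is approached as far as the arm can. A call with a gripper value outside its range is refused whole. The fingers move at their own pace and stop on an object; the grip force is fixed at half the most. Time passes only in rows, so rows that repeat a pose let the fingers close. It gives the time, the measured TCP pose, the force, the opening and the grip force at its end, in the units of the state.
- ctrl.get_obs(): the state, without advancing time (a new reading comes with each control period).
- ctrl.snapshot(name): name is "side" or "top"; returns a dict with "img" (384x512x3 uint8, red, green, blue), "fx", "fy", "cx", "cy" (pixels), "T" (4x4, takes a point from camera to world coordinates). Camera axes: x right, y up, looking along -z (the intrinsics and any distortion apply to the point x, -y, -z); pixel columns grow to the right and rows downward; lengths in m; the calibration is good to about 2 mm. A picture is of the moment at which its call begins. There is no depth.
- ctrl.close_job(): hands the job in; it is judged then, once.
Trained networks look in a picture, given as the dict that the camera call returned (one of the last four; its "shot" number tells which), for a name from the list of things; names that differ only in an ending like _2 or _b are one class to them, and where a whole thing is asked for, a point or a joint stands for the part that bears it (a point fixed in the world has none). Each returns a list of dicts, best first, with "score" (0 to 1); they miss things now and then, are a little off and sometimes report something else, mostly with a low value. They report only what shows in the picture. A call takes as long as a camera call.
- ctrl.search_frame(picture, target): "at" ([column, row] in pixels, amid what is visible of it).
- ctrl.spot_point(picture, target): "at" ([column, row] in pixels: a listed point, or the origin of a listed thing).
The state is a dict: "clock": time; "joint_pos": joint angles; "qvel": joint speeds; "tau": joint torques, N m; "tool_pos": TCP position; "orientation": TCP orientation; "force": force on the tool from outside, world axes, zero at the start; "moment": the same for the moment, N m; "opening": finger opening in m; "gripper_force": force on a finger pad.
Only numpy, scipy, OpenCV 4.12 (cv2) and the standard library are available. Lean on these libraries where they do the work, as an engineer would, in place of code of your own. Each camera call takes 0.05 s, during which the arm holds its last target. There are 200 camera calls.

## Working session

There is one attempt and no reset: what is moved stays moved. The work goes in short steps, Python scripts to look and compute and a tool call to move; the robot and the scene stay as the last step left them, time stands still between calls to the robot, and variables do not carry over. Pictures are saved under pics/ and viewed, at most 10 in all, crops included, and the job is handed in when it is done.

Besides the shell and the picture viewer there is one more tool, called after "Call:" by a JSON object that holds its "op" and its "data". apply_moves: Moves the arm, as the interface text tells. Its arguments: {"type":"object","properties":{"commands":{"type":"array"}},"required":["commands"]}

```bash
mkdir -p pics; ls; cat > h.py <<'E'
import numpy as np, cv2
from plant import ctrl
def ray(s,px):
    T=np.array(s["T"]); d=np.array([(px[0]-s["cx"])/s["fx"],-(px[1]-s["cy"])/s["fy"],-1.])
    return T[:3,3],T[:3,:3]@d
def at(s,px,z):
    o,d=ray(s,px); return (o+d*(z-o[2])/d[2])[:2]
def proj(s,p):
    T=np.array(s["T"]); q=T[:3,:3].T@(np.array(p)-T[:3,3]); return s["cx"]+s["fx"]*q[0]/-q[2], s["cy"]-s["fy"]*q[1]/-q[2]
E
python3 - <<'E'
from h import *
o=ctrl.get_obs(); print(o["clock"],o["tool_pos"],o["orientation"],ctrl.nose_length,o["opening"],o["force"])
Z=dict(index=.068,pin=.077,disc=.04,stand=0,sample=0,watch=0,offcut=0,bench_spanner=0)
for n in("top","side"):
    s=ctrl.snapshot(n); print(n,[k for k in s],np.round(s["T"],3).tolist())
    cv2.imwrite(f"pics/{n}0.png",s["img"][...,::-1])
    for k,z in Z.items():
        r=ctrl.spot_point(s,k)[:2]
        print(k,[(np.round(a["at"],1).tolist(),round(a["score"],2),np.round(at(s,a["at"],z),4).tolist()) for a in r])
E
```

```text
pics
0.0 [ 0.15360614 -0.65677866  0.21902338] [ 1.79904577e+02 -9.34320317e-03 -1.66841950e+02] 0.017 0.0874254320975964 [-0.51699601 -0.30071234  0.14917367]
top ['img', 'fx', 'fy', 'cx', 'cy', 'T', 'shot'] [[-0.01, 0.999, -0.045, 0.462], [-1.0, -0.009, 0.023, -0.042], [0.022, 0.046, 0.999, 1.338], [0.0, 0.0, 0.0, 1.0]]
index [([223.9, 152.7], 0.79, [0.6207, 0.0132])]
pin [([206.1, 195.8], 0.76, [0.4964, 0.0643])]
disc [([235.5, 184.6], 0.88, [0.5296, -0.0191])]
stand [([231.8, 189.4], 0.56, [0.5172, -0.0071])]
sample [([332.8, 186.6], 0.65, [0.5231, -0.3148]), ([344.3, 216.9], 0.38, [0.4305, -0.3483])]
watch [([342.5, 214.3], 0.55, [0.4385, -0.3429])]
offcut [([138.7, 221.1], 0.62, [0.4242, 0.2735])]
bench_spanner [([379.2, 187.5], 0.68, [0.5191, -0.4572])]
side ['img', 'fx', 'fy', 'cx', 'cy', 'T', 'shot'] [[-0.85, 0.278, -0.447, -0.144], [-0.526, -0.427, 0.736, 1.037], [0.014, 0.861, 0.509, 0.858], [0.0, 0.0, 0.0, 1.0]]
index []
pin [([243.2, 216.2], 0.55, [0.4972, 0.0597])]
disc [([249.3, 211.6], 0.95, [0.5258, -0.0183])]
stand [([247.2, 222.1], 0.72, [0.5317, -0.0156])]
sample [([290.4, 180.4], 0.65, [0.5446, -0.3247])]
watch [([319.9, 190.6], 0.61, [0.4234, -0.3172])]
offcut [([217.1, 287.2], 0.5, [0.4355, 0.2781])]
bench_spanner [([312.9, 167.6], 0.56, [0.5199, -0.4589]), ([241.4, 216.4], 0.48, [0.5646, -0.0326])]
```

```bash
python3 - <<'E'
import cv2
a=cv2.imread("pics/top0.png")[90:290,90:420]; cv2.imwrite("pics/t.png",cv2.resize(a,None,fx=2.4,fy=2.4,interpolation=cv2.INTER_CUBIC))
E
```

```text
(no output)
```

View pics/t.png

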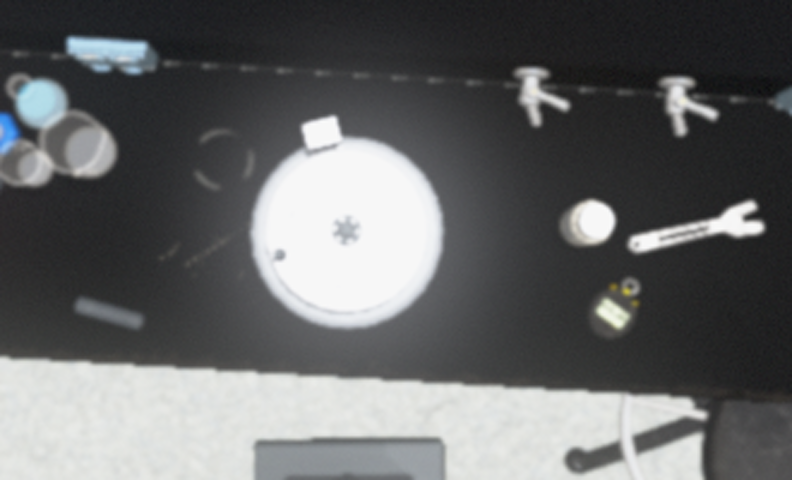

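View pics/side0.png

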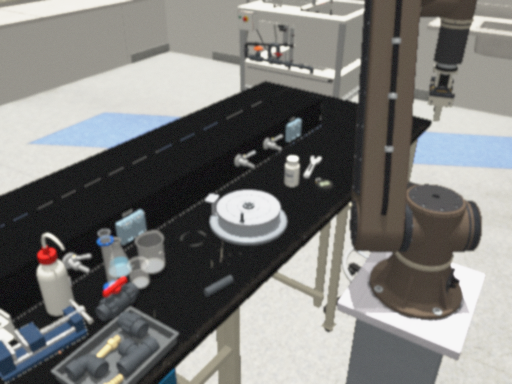

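The top view shows the wheel hub at crop (346,231), the index flange at upper left (about 322,134), and the pin at left (279,255). The bench between the wheel and the bottle is clear. Next I refine the centre and the index direction.

```bash
python3 - <<'E'
from h import *
s=ctrl.snapshot("top"); im=s["img"]
f=lambda u,v,z: at(s,[90+(u+.5)/2.4-.5,90+(v+.5)/2.4-.5],z)
print("hub",f(346,230.5,.071)); 
F=np.array([f(*p,.068) for p in((302,125),(337,116),(342,142),(308,152))]);print("fl",F,F.mean(0))
print("pin",f(279,255,.09))
g=cv2.cvtColor(im,cv2.COLOR_RGB2GRAY).astype(int)
print(g[184:188,192:282:3]); print(g[140:160,214:236])
# foot outline: threshold, contour, circle via rays at z=.018
b=(cv2.GaussianBlur(g.astype(np.uint8),(3,3),0)>130).astype(np.uint8)
b[:, :185]=0;b[:,290:]=0;b[:138]=0;b[240:]=0
c=max(cv2.findContours(b,0,1)[0],key=cv2.contourArea)[:,0,:]
for z in(.018,.062):
    P=np.array([at(s,p,z) for p in c]); 
    m=np.ones(len(P),bool)
    for _ in range(5):
        A=np.c_[2*P[m],np.ones(m.sum())]; x=np.linalg.lstsq(A,(P[m]**2).sum(1),rcond=None)[0]; r=np.sqrt(x[2]+x[0]**2+x[1]**2)
        m=abs(np.hypot(*(P-x[:2]).T)-r)<.004
    print("circle",z,x[:2],r,m.sum(),len(P))
E
```

```text
hub [ 0.52469052 -0.01492086]
fl [[ 0.65249363  0.03712761]
 [ 0.66314599 -0.00506163]
 [ 0.63160158 -0.01085178]
 [ 0.619779    0.03010719]] [0.64175505 0.01283035]
pin [0.49555641 0.06364758]
[[ 91 175 234 244 247 247 247 247 247 247 247 247 241 186 189 187 236 247
  247 247 247 247 247 247 247 246 242 199  96  91]
 [ 89 185 235 244 247 247 247 247 247 247 247 247 242 183 191 189 238 247
  247 247 247 247 247 247 247 245 242 203  98  91]
 [ 89 195 235 245 247 247 247 247 247 247 247 247 234 174 187 202 242 247
  247 247 247 247 247 247 247 245 242 203  97  90]
 [ 88 196 236 245 247 247 247 247 247 247 247 247 227 180 178 198 241 247
  247 247 247 247 247 247 247 245 241 200  96  90]]
[[ 78  82  93 111 135 166 190 203 220 236 243 244 245 246 246 241 185 109
   83  81  82  83]
 [ 83 104 147 187 217 234 242 244 245 246 247 247 247 247 247 243 199 118
   88  85  85  84]
 [ 89 133 203 238 244 246 247 247 247 247 247 247 247 247 247 245 220 142
   94  84  86  87]
 [ 91 141 218 244 247 247 247 247 247 247 247 247 247 247 247 246 237 172
  105  86  88  86]
 [ 90 133 213 244 247 247 247 247
[... 888 characters left out ...]
247 247]
 [214 219 216 197 180 185 202 211 222 235 242 245 246 247 247 247 247 247
  247 247 247 247]
 [226 231 231 223 214 221 234 241 244 246 247 247 247 247 247 247 247 247
  247 247 247 247]
 [234 237 238 237 238 242 245 246 247 247 247 247 247 247 247 247 247 247
  247 247 247 247]
 [238 240 242 244 246 246 247 247 247 247 247 247 247 247 247 247 247 247
  247 247 247 247]
 [240 243 245 246 247 247 247 247 247 247 247 247 247 247 247 247 247 247
  247 247 247 247]
 [244 246 247 247 247 247 247 247 247 247 247 247 247 247 247 247 247 247
  247 247 247 247]]
circle 0.018 [ 0.52560149 -0.01502031] 0.1197431916721769 211 240
circle 0.062 [ 0.52346637 -0.01590472] 0.11575234150650071 211 240
```

Call:
{"op": "apply_moves", "data": {"commands": [[[4,7,0],0,1],[[6,10.5,0],0,1],[[8,14,0],0,1],[[10,17.5,0],0,1],[[12,21,0],0,1],[[14,24.5,0],0,1],[[16,28,0],0,1],[[18,31.5,0],0,1],[[20,35,0],0,1],[[22,38.5,0],0,1],[[24,42,-4],0,1],[[26,45,-8],0,1],[[26.6,46.7,-12],0,1],[[26.6,46.7,-16],0,1],[[26.6,46.7,-18],0,1],[[26.6,46.7,-19],0,1],[[26.6,46.7,-19],0,1]]}}

```text
clock: 2.37
tool_pos: [0.4164, -0.1891, 0.0254]
orientation: [179.8, -0.5, -166.8]
force: [-0.8, -0.4, 0.9]
opening: 0.0004
gripper_force: 0.0
```

Call:
{"op": "apply_moves", "data": {"commands": [[[0,0,0],0,1],[[0,0,0],0,1],[[0,0,0],0,1]]}}

```text
clock: 2.62
tool_pos: [0.4212, -0.1907, 0.032]
orientation: [-179.9, 0.2, -166.8]
force: [0.0, -0.0, 0.3]
opening: 0.0003
gripper_force: 0.0
```

```bash
python3 - <<'E'
from h import *
s=ctrl.snapshot("top"); c=np.array([.5255,-.015])
for p in((223.2,143),(223.65,145)):
    d=at(s,p,.068)-c; print(d,np.degrees(np.arctan2(d[1],d[0])))
for n in("top","side"):
    s=ctrl.snapshot(n)
    for k,z in(("pin",.077),("index",.068)):
        for r in ctrl.spot_point(s,k)[:1]:
            d=at(s,r["at"],z)-c; print(n,k,d,np.hypot(*d),np.degrees(np.arctan2(d[1],d[0])),r["score"])
o=ctrl.get_obs();print(o["clock"],o["tool_pos"],o["force"])
E
```

```text
[0.12334296 0.03004398] 13.689569064021057
[0.11752109 0.02878255] 13.761646854208093
top pin [-0.03314515  0.07821839] 0.08495126529144996 112.9648663659436 0.59
top index [0.10297722 0.02584742] 0.1061715430852721 14.090227100230422 0.94
side pin [-0.03468456  0.08606152] 0.09278794758813877 111.95044471565288 0.88
side index [0.1046855  0.02794168] 0.10835031459343529 14.944468782272473 0.85
2.9667 [ 0.41995392 -0.19041728  0.03054088] [-0.495431   -0.01358484 -0.15174479]
```

Call:
{"op": "apply_moves", "data": {"commands": [[[0,0,-0.6],0,1],[[0,0,-1.1],0,1],[[0,0,-1.4],0,1],[[0,0,-1.6],0,1],[[0,0,-1.6],0,1],[[0,0,-1.6],0,1],[[0,0,-1.6],0,1],[[0,0,-1.6],0,1]]}}

```text
clock: 3.63
tool_pos: [0.4198, -0.1902, 0.0141]
orientation: [-180.0, 0.0, -166.8]
force: [-0.5, 0.4, -1.0]
opening: 0.0003
gripper_force: 0.0
```

Call:
{"op": "apply_moves", "data": {"commands": [[[0,0,-0.2],0,1],[[0,0,-0.2],0,1],[[0,0,-0.2],0,1],[[0,0,-0.2],0,1]]}}

```text
clock: 3.97
tool_pos: [0.4198, -0.1903, 0.012]
orientation: [-180.0, 0.0, -166.8]
force: [0.4, 0.3, 0.3]
opening: 0.0004
gripper_force: 0.0
```

```bash
python3 -c "
from h import *
o=ctrl.get_obs();print(o['tool_pos'],o['force'],ctrl.nose_length)"
```

```text
[ 0.41977353 -0.1902688   0.01200279] [0.36326222 0.26528267 0.26474204] 0.017
```

Call:
{"op": "apply_moves", "data": {"commands": [[[0,0,-0.2],0,1],[[0,0,-0.2],0,1],[[0,0,-0.2],0,1],[[0,0,-0.2],0,1]]}}

```text
clock: 4.3
tool_pos: [0.4197, -0.1902, 0.0099]
orientation: [180.0, -0.0, -166.8]
force: [0.9, -0.1, -0.3]
opening: 0.0004
gripper_force: 0.0
```

```bash
python3 - <<'E'
from h import *
s=ctrl.snapshot("side"); a=s["img"][130:290,180:360,::-1]
print(proj(s,[.42,-.19,0]),proj(s,[.42,-.19,.1]))
A=cv2.resize(a,None,fx=3.3,fy=3.3,interpolation=cv2.INTER_CUBIC)
cv2.imwrite("pics/s1.png",A)
E
```

```text
(np.float64(304.23664949227634), np.float64(207.36632623560857)) (np.float64(306.2029193140273), np.float64(181.020662792624))
```

View pics/s1.png

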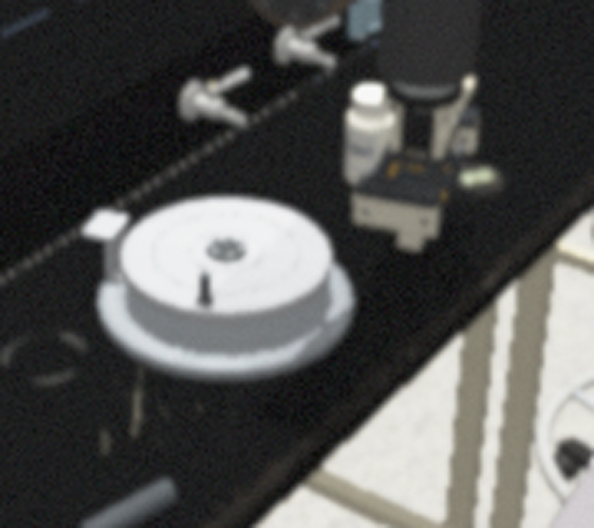

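Call:
{"op": "apply_moves", "data": {"commands": [[[0,0,-0.2],0,1],[[0,0,-0.2],0,1],[[0,0,-0.2],0,1],[[0,0,-0.2],0,1]]}}

```text
clock: 4.68
tool_pos: [0.4197, -0.1902, 0.0079]
orientation: [180.0, -0.0, -166.8]
force: [-0.6, 0.4, 0.3]
opening: 0.0001
gripper_force: 0.0
```

Call:
{"op": "apply_moves", "data": {"commands": [[[0,0,-0.2],0,1],[[0,0,-0.2],0,1],[[0,0,-0.2],0,1],[[0,0,-0.2],0,1]]}}

```text
clock: 5.02
tool_pos: [0.4197, -0.1902, 0.0059]
orientation: [180.0, -0.0, -166.8]
force: [-0.5, 0.1, -0.7]
opening: 0.0005
gripper_force: 0.0
```

Call:
{"op": "apply_moves", "data": {"commands": [[[0,0,-0.2],0,1],[[0,0,-0.2],0,1],[[0,0,-0.2],0,1],[[0,0,-0.2],0,1]]}}

```text
clock: 5.35
tool_pos: [0.4197, -0.1903, 0.0039]
orientation: [180.0, -0.0, -166.8]
force: [-0.4, 0.5, 0.3]
opening: 0.0006
gripper_force: 0.0
```

Call:
{"op": "apply_moves", "data": {"commands": [[[0,0,-0.2],0,1],[[0,0,-0.2],0,1],[[0,0,-0.2],0,1],[[0,0,-0.2],0,1]]}}

```text
clock: 5.68
tool_pos: [0.4197, -0.1902, 0.0019]
orientation: [180.0, -0.0, -166.8]
force: [-0.1, 0.1, -0.4]
opening: 0.0003
gripper_force: 0.0
```

```bash
python3 - <<'E'
from h import *
o=ctrl.get_obs();print(o)
s=ctrl.snapshot("side"); a=s["img"][150:230,250:350,::-1]
print(proj(s,[.42,-.19,0]),proj(s,[.42,-.19,.1]))
A=cv2.resize(a,None,fx=6,fy=6,interpolation=cv2.INTER_CUBIC)
cv2.imwrite("pics/s2.png",A)
E
```

```text
{'clock': 5.6833, 'joint_pos': array([ 2.13090707e-01,  1.62315636e+01, -4.10065394e+01, -5.89465909e-04,
       -3.27701978e+01, -7.70483795e+01]), 'qvel': array([-0.02413009, -0.04186523,  0.04437836,  0.05779916, -0.04999337,
        0.00542682]), 'tau': array([-2.71874975e-03, -3.97596681e+01,  1.67636436e+01,  4.00237620e+00,
       -6.59721228e-02, -1.21546982e-04]), 'tool_pos': array([ 0.41968904, -0.1902383 ,  0.00192447]), 'orientation': array([ 1.79997829e+02, -8.01820232e-03, -1.66835784e+02]), 'force': array([-0.12885954,  0.07579524, -0.4392414 ]), 'moment': array([-0.00075614, -0.02526882,  0.02381839]), 'gripper_force': 0.0, 'opening': 0.0003402548379284276}
(np.float64(304.23664949227634), np.float64(207.36632623560857)) (np.float64(306.2029193140273), np.float64(181.020662792624))
```

View pics/s2.png

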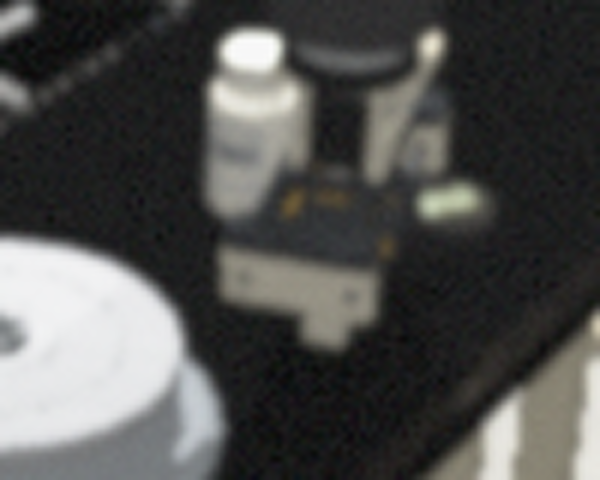

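Call:
{"op": "apply_moves", "data": {"commands": [[[0,0,-0.2],0,1],[[0,0,-0.2],0,1],[[0,0,-0.2],0,1]]}}

```text
clock: 5.98
tool_pos: [0.4196, -0.1902, -0.0002]
orientation: [180.0, -0.0, -166.8]
force: [0.2, 0.5, -0.7]
opening: 0.0003
gripper_force: 0.0
```

Call:
{"op": "apply_moves", "data": {"commands": [[[0,0,-0.2],0,1],[[0,0,-0.2],0,1],[[0,0,-0.2],0,1]]}}

```text
clock: 6.23
tool_pos: [0.4196, -0.1902, -0.0022]
orientation: [180.0, -0.0, -166.8]
force: [0.0, 0.3, -0.0]
opening: 0.0005
gripper_force: 0.0
```

Call:
{"op": "apply_moves", "data": {"commands": [[[0,0,-0.2],0,1],[[0,0,-0.2],0,1],[[0,0,-0.2],0,1]]}}

```text
clock: 6.48
tool_pos: [0.4196, -0.1902, -0.0042]
orientation: [180.0, -0.0, -166.8]
force: [-0.5, -0.6, -0.1]
opening: 0.0006
gripper_force: 0.0
```

Call:
{"op": "apply_moves", "data": {"commands": [[[0,0,-0.2],0,1],[[0,0,-0.2],0,1],[[0,0,-0.2],0,1]]}}

```text
clock: 6.73
tool_pos: [0.4196, -0.1902, -0.0061]
orientation: [180.0, -0.0, -166.8]
force: [0.0, -0.3, -0.2]
opening: 0.0005
gripper_force: 0.0
```

Call:
{"op": "apply_moves", "data": {"commands": [[[0,0,-0.2],0,1],[[0,0,-0.2],0,1],[[0,0,-0.2],0,1]]}}

```text
clock: 6.98
tool_pos: [0.4199, -0.1903, -0.0064]
orientation: [-180.0, 0.0, -166.8]
force: [-7.2, 3.7, 27.0]
opening: 0.0002
gripper_force: 13.7
```

```bash
python3 - <<'E'
from h import *
o=ctrl.get_obs();print(o["tool_pos"],o["force"])
s=ctrl.snapshot("side"); a=s["img"][150:230,250:350,::-1]
A=cv2.resize(a,None,fx=6,fy=6,interpolation=cv2.INTER_CUBIC)
cv2.imwrite("pics/s3.png",A)
E
```

```text
[ 0.41986248 -0.19027167 -0.00643514] [-7.22536268  3.71013223 26.99772931]
```

View pics/s3.png

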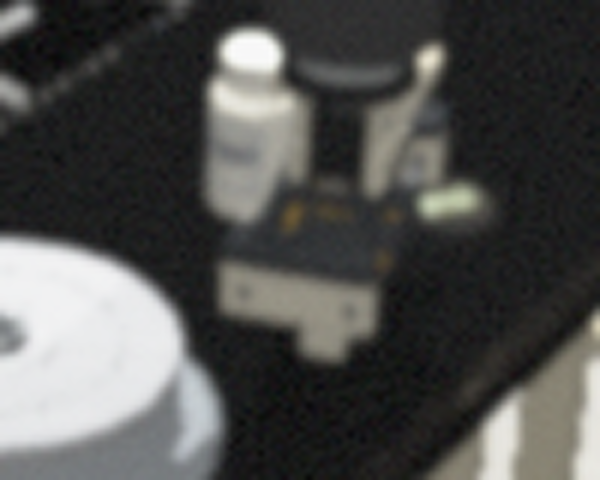

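Contact came at TCP z = -0.0063, with a stiffness of about 15 N/mm. So the tip touches a surface at height h when the reading is h - 6 mm. Next I lift, go behind the pin, and compute the push path.

Call:
{"op": "apply_moves", "data": {"commands": [[[0,0,1],0.1,1],[[0,0,4.5],0.2,1],[[0,0,8.5],0.3,1],[[0,2,12.3],0.4,1],[[1,5.5,12.3],0.5,1],[[2.2,9.2,12.3],0.6,1],[[3.3,12.8,12.3],0.7,1],[[4.4,16.4,12.3],0.8,1],[[5.5,20,12.3],0.82,1],[[6.8,23.5,12.3],0.82,1],[[8.3,26.7,12.3],0.82,1],[[8.6,27.5,12.3],0.82,1],[[8.6,27.5,10.5],0.82,1],[[8.6,27.5,8.5],0.82,1],[[8.6,27.5,7.4],0.82,1],[[8.6,27.5,7.4],0.82,1],[[8.6,27.5,7.4],0.82,1]]}}

```text
clock: 8.45
tool_pos: [0.5053, 0.0844, 0.0656]
orientation: [180.0, -0.1, -119.8]
force: [-0.2, -0.5, 0.8]
opening: 0.0004
gripper_force: 0.0
```

```bash
python3 - <<'E'
from h import *
o=ctrl.get_obs();print(o["clock"],o["tool_pos"],o["orientation"],o["force"])
c=np.array([.5255,-.015]); n=np.array([-.5,-.866])
s=ctrl.snapshot("side")
for r in ctrl.spot_point(s,"pin")[:1]:
    d=at(s,r["at"],.077)-c; print(d,np.degrees(np.arctan2(d[1],d[0])),r["score"])
cv2.imwrite("pics/s4.png",cv2.resize(s["img"][150:270,180:330,::-1],None,fx=4,fy=4,interpolation=2))
t=np.radians(112.5+np.cumsum([0,2,4,7,10,13,16,18,18]))
S=c+.085*np.c_[np.cos(t),np.sin(t)]-.0155*n
print(np.round(100*(S-[.506,.085]),2))
E
```

```text
8.45 [0.5053214  0.08436356 0.06559028] [ 1.79957251e+02 -9.16541337e-02 -1.19847693e+02] [-0.19916247 -0.49028878  0.82306791]
[-0.03002509  0.08106596] 110.32354575856843 0.61
[[ -0.53  -0.8 ]
 [ -0.8   -0.92]
 [ -1.33  -1.19]
 [ -2.21  -1.74]
 [ -3.34  -2.7 ]
 [ -4.52  -4.22]
 [ -5.47  -6.39]
 [ -5.77  -9.03]
 [ -5.24 -11.63]]
```

View pics/s4.png

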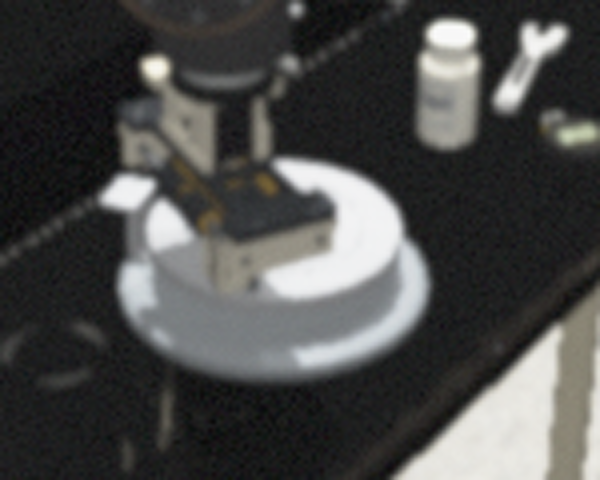

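The tip is behind the pin (tip at crop 225,290, pin foot at 258,283). Flick.

Call:
{"op": "apply_moves", "data": {"commands": [[[-0.3,-0.5,0],0,1],[[-0.55,-0.8,0],0,1],[[-0.85,-0.95,0],0,1],[[-1.35,-1.2,0],0,1],[[-2.2,-1.75,0],0,1],[[-3.35,-2.7,0],0,1],[[-4.5,-4.2,0],0,1],[[-5.45,-6.4,0],0,1],[[-5.75,-9.05,0],0,1],[[-5.25,-11.65,0],0,1],[[-5.2,-12.8,2.5],0,1],[[-5.6,-14,5.5],0,1],[[-6.5,-17.5,6],0,1],[[-7.5,-21,6],0,1],[[-8.4,-24.5,6],0,1],[[-8.6,-27.5,6],0,1]]}}

```text
clock: 9.88
tool_pos: [0.4173, -0.1917, 0.1264]
orientation: [-180.0, 0.0, -119.9]
force: [0.9, -0.1, -0.9]
opening: 0.0003
gripper_force: 0.0
```

```bash
cat > track.py <<'E'
from h import *
import sys
c=np.array([.5255,-.015]); I=np.radians(14.0)
# usage: track.py n lastclock lastangle omega : appends (t, wheel angle mod 2pi) to log
D=[]
for i in range(int(sys.argv[1])):
    t=ctrl.get_obs()["clock"]; s=ctrl.snapshot("top"); r=ctrl.spot_point(s,"pin")[:1]
    if r:
        d=at(s,r[0]["at"],.077)-c
        D.append((t,(np.arctan2(d[1],d[0])-I)%(2*np.pi),np.hypot(*d),r[0]["score"]))
for x in D: print(np.round(x,3))
with open("log","a") as f:
    for x in D: f.write("%f %f %f %f\n"%x)
print(ctrl.get_obs()["clock"],ctrl.get_obs()["tool_pos"])
E
python3 track.py 8
```

```text
[9.883 5.399 0.092 0.56 ]
[9.983 5.904 0.085 0.72 ]
[10.083  6.172  0.091  0.64 ]
[10.183  0.29   0.087  0.65 ]
[10.283  0.758  0.091  0.96 ]
[10.383  1.08   0.082  0.78 ]
[10.483  1.455  0.087  0.97 ]
[10.583  1.844  0.083  0.68 ]
10.6833 [ 0.41978962 -0.19000435  0.12593268]
```

Spinning at about 3.9 rad/s, with the hand away. I let it coast and track it.

Call:
{"op": "apply_moves", "data": {"commands": [[[0,0,0],0,1],[[0,0,0],0,1],[[0,0,0],0,1],[[0,0,0],0,1],[[0,0,0],0,1],[[0,0,0],0,1],[[0,0,0],0,1],[[0,0,0],0,1],[[0,0,0],0,1],[[0,0,0],0,1],[[0,0,0],0,1],[[0,0,0],0,1]]}}

```text
clock: 11.68
tool_pos: [0.4197, -0.1902, 0.126]
orientation: [180.0, -0.0, -119.9]
force: [-0.4, -0.6, 0.5]
opening: 0.0005
gripper_force: 0.0
```

```bash
cat > fit.py <<'E'
from h import *
from scipy.optimize import least_squares
L=np.loadtxt("log"); L=L[(L[:,2]>.07)&(L[:,2]<.1)]; t,a=L[:,0],L[:,1]; t0=t[0]
def th(p,t):
    u=t-t0; k=p[2]; return p[0]+(p[1]/k)*(1-np.exp(-k*u))
def res(p): return (a-th(p,t)+np.pi)%(2*np.pi)-np.pi
best=min((least_squares(res,[a[0],w,k],loss="soft_l1",f_scale=.05) for w in(3.7,3.9,4.1) for k in(.1,.13,.16,.19,.22)),key=lambda r:r.cost)
p=best.x; print("p",p,"rms",np.sqrt(np.mean(res(p)**2)), "last res",np.round(res(p)[-4:],3))
for m in (1,2,3,4,5):   # 2 pi m passes (a[0]=5.4 on first turn)
    v=1-(2*np.pi*m-p[0])*p[2]/p[1]
    if v>0: print(m,"pass at",t0-np.log(v)/p[2],"w",p[1]*v)
E
python3 track.py 6; python3 fit.py
```

```text
[11.683  5.606  0.092  0.89 ]
[11.783  5.88   0.079  0.85 ]
[11.883  6.145  0.085  0.83 ]
[11.983  0.217  0.087  0.61 ]
[12.083  0.56   0.078  0.9  ]
[12.183  0.792  0.091  0.68 ]
12.2833 [ 0.4197165  -0.1902264   0.12594138]
p [5.41012246 4.06828554 0.1441026 ] rms 0.03738860449769705 last res [-0.051  0.002  0.046 -0.016]
1 pass at 10.101290450950367 w 3.9424749144129403
2 pass at 11.911955268820588 w 3.0370515931045183
3 pass at 14.368545548952909 w 2.131628271796096
4 pass at 18.205826429161803 w 1.226204950487674
5 pass at 27.511131747370783 w 0.32078162917925196
```

Call:
{"op": "apply_moves", "data": {"commands": [[[0,0,0],0,1],[[0,0,0],0,1],[[0,0,0],0,1],[[0,0,0],0,1],[[0,0,0],0,1],[[0,0,0],0,1],[[0,0,0],0,1],[[0,0,0],0,1],[[0,0,0],0,1],[[0,0,0],0,1],[[0,0,0],0,1],[[0,0,0],0,1],[[0,0,0],0,1],[[0,0,0],0,1],[[0,0,0],0,1],[[0,0,0],0,1],[[0,0,0],0,1]]}}

```text
clock: 13.7
tool_pos: [0.4197, -0.1902, 0.126]
orientation: [180.0, -0.0, -119.9]
force: [0.3, 0.3, -1.1]
opening: 0.0006
gripper_force: 0.0
```

```bash
python3 track.py 8; python3 fit.py
```

```text
[13.7    4.896  0.092  0.59 ]
[13.8    5.041  0.081  0.85 ]
[13.9    5.293  0.093  0.95 ]
[14.     5.453  0.091  0.73 ]
[14.1    5.787  0.088  0.6  ]
[14.2    5.835  0.085  0.68 ]
[14.3    6.131  0.085  0.88 ]
[14.4    0.056  0.091  0.6  ]
14.5 [ 0.41973158 -0.19023766  0.12595791]
p [5.40614741 4.07631911 0.14460174] rms 0.04660257714421793 last res [ 0.078 -0.094 -0.015 -0.02 ]
1 pass at 10.101872364925859 w 3.949497903831172
2 pass at 11.909750429386882 w 3.0409383770231617
3 pass at 14.364271082815122 w 2.132378850215152
4 pass at 18.204208464232593 w 1.2238193234071426
5 pass at 27.584004257745576 w 0.31525979659913306
```

Call:
{"op": "apply_moves", "data": {"commands": [[[0,0,0],0,1],[[0,0,0],0,1],[[0,0,0],0,1],[[0,0,0],0,1],[[0,0,0],0,1],[[0,0,0],0,1],[[0,0,0],0,1],[[0,0,0],0,1],[[0,0,0],0,1],[[0,0,0],0,1],[[0,0,0],0,1],[[0,0,0],0,1],[[0,0,0],0,1],[[0,0,0],0,1],[[0,0,0],0,1]]}}

```text
clock: 15.75
tool_pos: [0.4198, -0.1902, 0.126]
orientation: [-180.0, 0.0, -119.8]
force: [0.2, 1.0, 0.1]
opening: 0.0003
gripper_force: 0.0
```

```bash
python3 track.py 8; python3 fit.py
```

```text
[15.75   2.651  0.08   0.95 ]
[15.85   2.859  0.08   0.71 ]
[15.95   3.135  0.079  0.63 ]
[16.05   3.203  0.083  0.93 ]
[16.15   3.403  0.082  0.71 ]
[16.25   3.628  0.085  0.69 ]
[16.35   3.782  0.092  0.85 ]
[16.45   3.901  0.082  0.83 ]
16.55 [ 0.41973158 -0.19024754  0.12598023]
p [5.41722211 4.05106917 0.14136269] rms 0.04671294584088025 last res [-0.005  0.054  0.044  0.002]
1 pass at 10.100357932750775 w 3.928654286490907
2 pass at 11.913372585382076 w 3.0404463382702227
3 pass at 14.357411570096403 w 2.1522383900495385
4 pass at 18.122217192915517 w 1.264030441828855
5 pass at 26.702584167444094 w 0.3758224936081709
```

Call:
{"op": "apply_moves", "data": {"commands": [[[2,3.2,0],0,1],[[4.2,6.9,0],0,1],[[6.3,10.3,-0.8],0,1],[[7.4,12.1,-2.4],0,1],[[7.65,12.5,-4.2],0,1],[[7.65,12.5,-5.4],0,1],[[7.65,12.5,-6.1],0,1],[[7.65,12.5,-6.4],0,1]]}}

```text
clock: 17.22
tool_pos: [0.4955, -0.0653, 0.0608]
orientation: [179.9, -0.1, -119.8]
force: [-0.1, 0.2, 0.7]
opening: 0.0009
gripper_force: 0.0
```

```bash
sed 's/snapshot("top")/snapshot("side")/' track.py > track2.py; cp log log.top; python3 track2.py 3; python3 fit.py; python3 -c "
from h import *
o=ctrl.get_obs();print(o['clock'],o['tool_pos'],o['force'])"
```

```text
[17.217  5.031  0.069  0.89 ]
[17.317  5.199  0.074  0.68 ]
[17.417  5.285  0.08   0.68 ]
17.5167 [ 0.49672167 -0.06544199  0.06281705]
p [5.41337139 4.05840864 0.14214273] rms 0.046298801990385316 last res [ 0.054  0.012  0.009 -0.045]
1 pass at 10.100956388222896 w 3.9347709136870925
2 pass at 11.91215455624631 w 3.0416617824879437
3 pass at 14.357651190678716 w 2.1485526512887945
4 pass at 18.1376933091424 w 1.2554435200896452
5 pass at 26.880149952039396 w 0.3623343888904958
17.5167 [ 0.49672167 -0.06544199  0.06281705] [-0.22916803 -0.35323091 -0.09261347]
```

Call:
{"op": "apply_moves", "data": {"commands": [[[0,0,-0.1],0,1],[[0,0,-0.25],0,1],[[0,0,-0.4],0,1],[[0,0,-0.5],0,1],[[0,0,-0.53],0,1],[[0,0,-0.54],0,1],[[0,0,-0.9],0,1],[[0,0,-0.9],0,1],[[0,0,-0.87],0,1],[[0,0,-0.87],0,1],[[0,0,-0.87],0,1]]}}

```text
clock: 18.43
tool_pos: [0.4981, -0.0659, 0.0555]
orientation: [-179.8, 0.0, -119.8]
force: [-2.5, -4.0, 19.9]
opening: 0.0006
gripper_force: 9.7
```

```bash
python3 - <<'E'
from h import *
c=np.array([.5255,-.015])
for i in range(3):
  for n in("side","top"):
    s=ctrl.snapshot(n)
    for k,z in(("pin",.077),("index",.068)):
        for r in ctrl.spot_point(s,k)[:1]:
            d=at(s,r["at"],z)-c; print(n,k,np.hypot(*d).round(4),np.degrees(np.arctan2(d[1],d[0])).round(1),round(r["score"],2),np.round(r["at"],1))
    if i==2: cv2.imwrite(f"pics/{n}5.png",cv2.resize(s["img"][130:260,170:330,::-1],None,fx=4.5,fy=4.5,interpolation=2))
o=ctrl.get_obs();print(o['clock'],o['tool_pos'],o['force'])
E
```

```text
side pin 0.0874 11.9 0.71 [222.5 196.6]
side index 0.108 11.2 0.68 [216.7 197.6]
top pin 0.086 3.7 0.61 [231.7 155.5]
top index 0.1039 15.1 0.92 [224.3 150.9]
side pin 0.0754 14.2 0.6 [225.7 197.8]
side index 0.1101 8.9 0.56 [216.7 196.8]
top pin 0.0859 5.4 0.75 [230.8 155.6]
top index 0.1097 17.7 0.8 [222.1 149.5]
side pin 0.0945 5.7 0.62 [221.9 194.6]
side index 0.102 13.1 0.73 [218.  198.5]
top pin 0.0845 3.0 0.85 [232.1 156. ]
top index 0.1096 15.5 0.73 [223.5 149.1]
19.3333 [ 0.4981058  -0.06588323  0.05553218] [-2.84132706 -4.52733857 18.96274909]
```

View pics/side5.png

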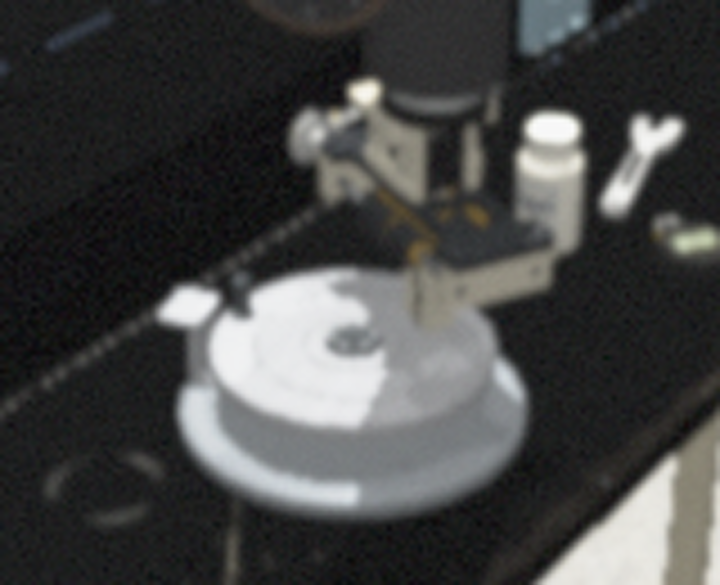

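View pics/top5.png

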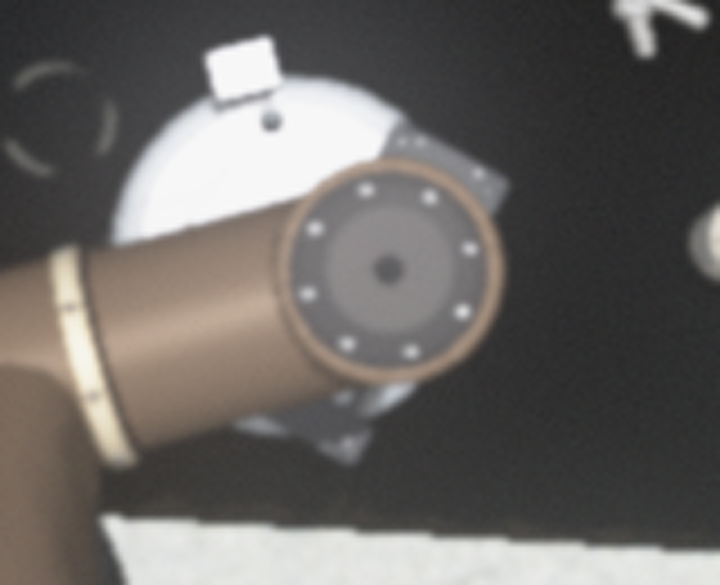

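The pin stopped next to the plate but seems a little short of its middle (top crop: pin 271,120; plate middle about 251,92). I measure exactly.

```bash
python3 - <<'E'
from h import *
c=np.array([.5255,-.015])
f=lambda s,u,v,z: at(s,[170+(u+.5)/4.5-.5,130+(v+.5)/4.5-.5],z)
an=lambda d: (np.round(np.hypot(*d),4),np.degrees(np.arctan2(d[1],d[0])).round(1))
s=ctrl.snapshot("top")
print("pin top",an(f(s,271,121,.091)-c)); 
for p in((206,54),(270,37),(283,87),(219,104)): print(an(f(s,*p,.068)-c))
print("fl",an(np.mean([f(s,*p,.068) for p in((206,54),(270,37),(283,87),(219,104))],0)-c))
s=ctrl.snapshot("side"); print("pin foot",an(f(s,237,311,.064)-c), "pin top",an(f(s,237,275,.092)-c))
# predicted pixels in top crop for various angles
t=ctrl.snapshot("top")
for a in(3,5,7,9,11,14):
    q=[proj(k,[*(c+.085*np.array([np.cos(np.radians(a)),np.sin(np.radians(a))])),z]) for k,z in((t,.092),(s,.064),(s,.092))]
    print(a,[(round((u-170+.5)*4.5),round((v-130+.5)*4.5)) for u,v in q])
E
```

```text
pin top (np.float64(0.082), np.float64(7.3))
(np.float64(0.1379), np.float64(22.4))
(np.float64(0.1387), np.float64(4.7))
(np.float64(0.1059), np.float64(1.8))
(np.float64(0.1051), np.float64(25.0))
fl (np.float64(0.12), np.float64(13.5))
pin foot (np.float64(0.092), np.float64(7.3)) pin top (np.float64(0.0924), np.float64(6.0))
3 [(281, 116), (251, 310), (250, 275)]
5 [(276, 116), (249, 312), (248, 277)]
7 [(272, 117), (247, 314), (246, 279)]
9 [(267, 117), (245, 316), (244, 281)]
11 [(262, 118), (243, 318), (242, 283)]
14 [(255, 120), (240, 321), (240, 286)]
```

```bash
python3 -c "
from plant import ctrl
print(ctrl.close_job())"
```

```text
the job is handed in; nothing more can be done
None
```

I flicked the wheel to about 3.9 rad/s and let it coast past the index three times, then braked it with a fingertip on the fourth pass; the pin stopped in front of the index plate but about 6° (9 mm) short of its middle, still held with about 19 N, the stand unmoved in the images and the hand clear of the other things, and the job is handed in with no verdict returned.

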